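Register a bearing flange in the jig and latch the hold-down lever

ROBOT

A 6-joint arm with a two-finger parallel gripper is mounted at the origin on a cart in front of the work surface, level with it; the furniture and walls round the work are solid. World frame = base frame: x ahead of the robot, y to its left, z up, the work surface at z = 0. Lengths are in m, angles in rad, forces in N, time in s.
With the tool pointing down it reaches from about 0.3 to 0.85 m from the base axis. Payload 4.2 kg.
Tool frame: the origin (TCP) lies midway between the tips of the shut fingers; the grasp point (between the pads) lies 19 mm behind it (hold_point_z is the distance from the TCP to the grasp point, in m); z points along the fingers, y is the line along which they close (so a half turn about z gives the same grasp; the last joint's range is limited). The gripper opens to 91 mm and grips with 3 to 60 N. Pads are 32 mm wide; open, the fingers measure 118 mm over their backs; the gripper's body (76 mm by 178 mm) begins 60 mm behind the grasp point.
Start: joints at [-0.02, 0.32, 1.565, -0, 1.257, -0.02], TCP at [0.575, 0, 0.214] pointing down, gripper open.
Joint ranges: [-3.11, 3.11], [-0.84, 2.01], [0.21, 2.61], [-1.34, 4.49], [0.05, 2.63], [-2.56, 2.56]. Speed limits (rad/s): [2.57, 2.57, 3.14, 3.14, 3.14, 3.14].

INTERFACE

Orientations are given as a rotation vector (axis times angle).
In Python, from cell import * gives the robot as it stands.
- The arm moves only by the shell command python3 -m inch 'ROWS' [FORCE]. ROWS is JSON, a list of rows, each a list of 5 numbers: the finger opening in cm, from 0 to 9.12, then the shift along the world's x, y, z in cm, then the turn about the world's z in degrees. A call has 1 to 10 rows; each row shifts and turns the commanded pose from where the row before left it; what a row does not reach is not made up. A row lasts 1/8 s, in which the tool goes at most 62.5 mm and 10.7 degrees, less where a joint would pass 70% of its speed; a pose out of reach is approached as far as the arm can. A call with a gripper value outside its range is refused whole. The fingers move at their own pace and stop on an object; FORCE is the grip in N (left out, the last holds). Time passes only in rows, so rows that do not move let the fingers close. It gives the time, the measured TCP pose, the force, the opening and the grip force at its end, in the units of the state.
- observe(): the state, without advancing time (a new reading comes with each control period).
- get_image(name): name is "scene" or "side" or "wrist"; returns (picture, depth): 420x560x3 uint8, blue, green, red; 420x560 float32, m along the optical axis (not along the pixel's ray), 0 where there is no reading.
- get_calibration(name): a dict with "fovy" (degrees; the focal length in pixels is half the picture's height over the tangent of half this angle, whatever the lens; pixels are square), "cx", "cy" (the principal point, pixels), "R" (3x3) and "t" (3): a world point X has camera coordinates R X + t; the wrist camera has in their place "mount" (4x4, takes a point from camera to tool coordinates, whose origin is the TCP and whose axes are the flange's). Camera axes: x right, y down, z forward; pixel columns grow to the right and rows downward; lengths in m; the calibration is good to about 2 mm. A picture is of the moment at which its call begins: read the wrist's pose just before it. get_calibration takes no time and is no camera call.
- hand_in(): hands the job in; it is judged then, once.
The state is a dict: "clock": time; "q": joint angles; "joint_velocities": joint speeds; "effort": joint torques, N m; "ee_pos": TCP position; "ee_rot": TCP orientation; "wrist_force": force on the tool from outside, world axes, zero at the start; "moment": the same for the moment, N m; "grip_width": opening from 0.0 (shut) to 1.0 (fully open); "grip_force": force on a finger pad.
Only numpy, scipy, OpenCV 4.12 (cv2) and the standard library are available. Lean on these libraries where they do the work, as an engineer would, in place of code of your own. Each camera call takes 0.05 s, during which the arm holds its last target. There are 200 camera calls.

TASK

Bring the loose flange plate, without turning it round, fully home against both the rear fence and the side fence of the jig while the hold-down lever is still up. Then press the sprung lever down at its black end until the latch catches and keeps it down by itself with the pad clamping the flange, and let go. Leave the tin, the screw tray and the hex key where they are.

Things in the scene. Friction and masses are not known exactly. Their poses are not given: they have to be found in the camera images.
- jig: Fixed drill jig: dark grey base plate 250 x 260 x 12 mm (x -125..125, y -140..120 in its frame), bed at z = 12 mm; origin on the bench. x points to the rear fence, y to the side fence, z up. The lever stands outside the side fence at y = 66 mm; outside that a latch housing (x -75..-45, y 94..116, top z = 98 mm) whose bolt reaches out over the lever's path.
- seat (a point): Point on the jig's bed (frame as the jig's, at x 20, y -15, z 12 mm of it) where the flange's origin lies when it is home against both fences.
- rear_fence (a point): Middle of the rear fence's inner face, at its top edge (jig x 70, y -15, z 28 mm); frame as the jig's. The face looks to the jig's -x and is 75 mm long along y; the steel fence is 16 mm high and 14 mm thick.
- side_fence (a point): Middle of the side fence's inner face, at its top edge (jig x 10, y 30, z 28 mm); frame as the jig's. The face looks to the jig's -y and is 80 mm long along x; the steel fence is 16 mm high and 14 mm thick.
- flange: Loose aluminium bearing flange, about 0.35 kg: plate 100 (x) x 90 (y) x 10 mm with a round hub of diameter 44 mm standing 20 mm above its centre (top 30 mm over the underside). Origin at the centre of the underside; x and y run along the edges and point roughly as the jig's do at the start. It lies flat on the bed, some 15 to 45 mm short of each fence and askew.
- lever (a joint): Steel hold-down lever hinged about the jig's y axis: 0 when fully up (sloping up at 0.45 rad towards the jig's front), grows as pressed; 0.45 is level. The latch catches it at about 0.45 when pressed a little past that; hard stop 0.49. A spring lifts it if not caught; 10 to 15 N at its end press it down.
- lever_hinge (a point): Hinge of the lever, fixed in the jig at x 85, y 66, z 62 mm; frame as the jig's.
- lever_end (a point): Middle of the top face of the black press pad (50 x 30 mm) at the lever's free end; it moves with the lever on a radius of 200 mm about the hinge and lies 9 mm above the lever's centre line. Its x axis points along the lever to the hinge.
- bolt (a joint): Sprung latch bolt: 0 when fully out, up to 0.013 m when pushed back by the passing lever; it snaps back to about 0 over the lever's tooth when it has caught.
- pad: Round rubber pad, diameter 16 mm, on a sprung spindle under the lever's short side foot, over the flange's corner between the two fences; 10 mm or more above the flange while the lever is up, presses on it when the lever is latched. Origin at the centre of its underside.
- grease_tin: Cream tin, diameter 72, height 40 mm, right of the jig; bystander. Origin under its centre.
- screw_tray: Open tray with screws, 87 x 130 x 44 mm, left of the jig; bystander. Origin under its centre.
- hex_key: Hex key, 34 x 99 x 9 mm, lying left of the jig; bystander. Origin under its centre.
Things that resemble listed ones, but are neither listed nor needed, are in the scene too. What is shaped like the flange but green or purple is not meant.

How it is judged:
On the way:
1. the flange is home against both fences while the lever is still up (x of flange in the frame of seat above -0.0025 m and y of flange in the frame of seat above -0.0025 m and z of flange in the frame of seat below 0.003 m and angle between the x axis of flange and the x axis of seat, either way round below 0.03 rad and value of joint lever below 0.15 rad), for 0.2 s.
At the end, for the whole second after the job is handed in: The lever stays down by itself (joint over 0.42 rad) with the bolt out over its tooth (under 4 mm back) and its pad pressing on the flange with over 1 N; the flange lies flat on the bed, at rest, within 2.5 mm of home against both fences and within 0.03 rad of square (value of joint lever above 0.42 rad and value of joint bolt below 0.004 m and contact force between flange and pad above 1 N and x of flange in the frame of seat between -0.0025 and 0.0025 m and y of flange in the frame of seat between -0.0025 and 0.0025 m and z of flange in the frame of seat below 0.003 m and angle between the x axis of flange and the x axis of seat, either way round below 0.03 rad and linear speed of flange below 0.02 m/s); the robot touches nothing.
It fails at once if the grease tin, the screw tray or the hex key is shifted by more than 30 mm (distance of any of grease_tin, screw_tray, hex_key from where it was at the start of the episode above 0.03 m).
It also fails if it takes over 54 s, if anything falls off the work surface, if the arm or the gripper's body presses on something with over 40 N, if the wrist force passes 120 N, or if a joint passes its speed limit or range.

## Working session

There is one attempt and no reset: what is moved stays moved. The work goes in short steps, Python scripts to look and compute and a shell command to move; the robot and the scene stay as the last step left them, time stands still between calls to the robot, and variables do not carry over. Pictures are saved under pics/ and viewed, at most 10 in all, crops included, and the job is handed in when it is done.

```bash
mkdir -p pics
cat > h.py <<'E'
from cell import *
import numpy as np, cv2
from scipy.spatial.transform import Rotation as Ro
def snap(n,f):
    s=observe(); im,d=get_image(n); cv2.imwrite(f'pics/{f}.png',im); np.savez(f'{f}.npz',im=im,d=d,p=s['ee_pos'],r=s['ee_rot'],n=n); return im,d
def pts(f,px):
    z=np.load(f+'.npz'); n=str(z['n']); c=get_calibration(n); d=z['d']
    F=210/np.tan(np.radians(c['fovy'])/2); out=[]
    for u,v in px:
        w=d[v-1:v+2,u-1:u+2]; w=w[w>0]; D=np.median(w) if len(w) else np.nan
        X=np.array([(u-c['cx'])*D/F,(v-c['cy'])*D/F,D])
        if 'R' in c: X=np.array(c['R']).T@(X-np.array(c['t']))
        else:
            m=np.array(c['mount']); X=m[:3,:3]@X+m[:3,3]; X=Ro.from_rotvec(z['r']).as_matrix()@X+z['p']
        out.append(X)
    return np.array(out)
E
python3 - <<'E'
from h import *
a,_=snap('scene','s1'); b,_=snap('side','d1'); w,_=snap('wrist','w1')
print(observe())
for n in('scene','side','wrist'):print(n,get_calibration(n))
E
```

```text
{'clock': 0.15, 'q': array([-1.99942652e-02,  3.20125235e-01,  1.56535625e+00, -1.37637199e-05,
        1.25735175e+00, -1.99640929e-02]), 'joint_velocities': array([-3.18889792e-04, -1.61300189e-03, -4.24856799e-03, -8.53264195e-05,
        1.15064140e-03,  3.90465247e-04]), 'effort': array([-5.72294630e-04, -4.12774551e+01, -2.32154489e+01,  7.26667210e-02,
        4.33494255e-02, -9.00343002e-05]), 'ee_pos': array([5.74652334e-01, 6.62083525e-06, 2.13341302e-01]), 'ee_rot': array([-2.22084390e+00, -2.22078633e+00,  1.36457581e-03]), 'wrist_force': array([ 0.02397788,  0.51037892, -0.1565473 ]), 'moment': array([-0.00736361, -0.00253776,  0.02087529]), 'grip_force': 0.0, 'grip_width': 0.99937866312221}
scene {'fovy': 53.24484591447719, 'cx': 278.2074847727179, 'cy': 203.64650941672525, 'R': array([[-0.89858447, -0.43845868,  0.01731878],
       [-0.21267926,  0.40066677, -0.89119789],
       [ 0.38381439, -0.80449992, -0.453284  ]]), 't': array([0.49788659, 0.18650207, 0.94002921])}
side {'fovy': 48.38168142247978, 'cx': 276.8600100531392, 'cy': 213.24909069674476, 'R': array([[ 0.82159795, -0.57006415,  0.0019164 ],
       [-0.20840548, -0.30348746, -0.92976477],
       [ 0.53060717,  0.76349344, -0.36814917]]), 't': array([-0.45346537,  0.21196765,  1.00993634])}
wrist {'fovy': 69.35636230065684, 'cx': 276.6577962962373, 'cy': 214.15362625552862, 'mount': array([[-3.17522646e-04, -9.62538668e-01, -2.71144263e-01,
         7.72023229e-02],
       [ 9.99999909e-01, -2.28054507e-04, -3.61473022e-04,
        -7.12881385e-05],
       [ 2.86096090e-04, -2.71144353e-01,  9.62538653e-01,
        -1.71013469e-01],
       [ 0.00000000e+00,  0.00000000e+00,  0.00000000e+00,
         1.00000000e+00]])}
```

View pics/s1.png

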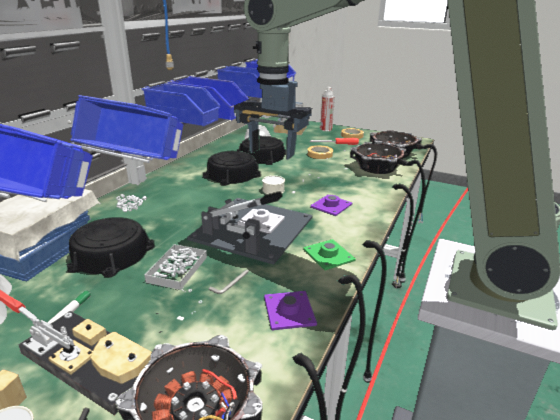

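View pics/w1.png

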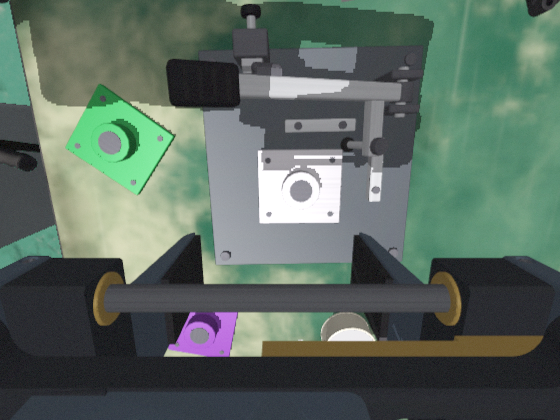

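Wrist view: the silver flange on the dark jig has its hub at (300,187). Lookalikes are the green plate at (110,140) and a purple one at (200,330), plus a second purple one in the scene view at (290,310). I choose the silver one. The lever's black end is at (203,83), the hinge near (405,90), the side fence at (320,126) and the rear fence at (375,180).

Run:
```python
import cv2
im=cv2.imread('pics/w1.png')[35:270,190:440]
cv2.imwrite('pics/w1c.png',cv2.resize(im,None,fx=2.5,fy=2.5,interpolation=cv2.INTER_CUBIC))
from h import *
print(pts('w1',[(203,83),(300,187),(320,126),(376,195),(225,255),(393,252),(110,140),(265,215)]).round(4))
```

```text
[[ 5.232e-01  1.077e-01  1.568e-01]
 [ 6.007e-01  1.320e-02  4.280e-02]
 [ 6.229e-01  8.010e-02  2.800e-02]
 [ 6.931e-01  7.000e-04  2.780e-02]
 [ 5.065e-01 -8.170e-02  1.710e-02]
 [ 7.255e-01 -7.740e-02  1.690e-02]
 [ 3.855e-01  6.490e-02  3.120e-02]
 [ 5.596e-01 -2.580e-02  2.220e-02]]
```

View pics/w1c.png

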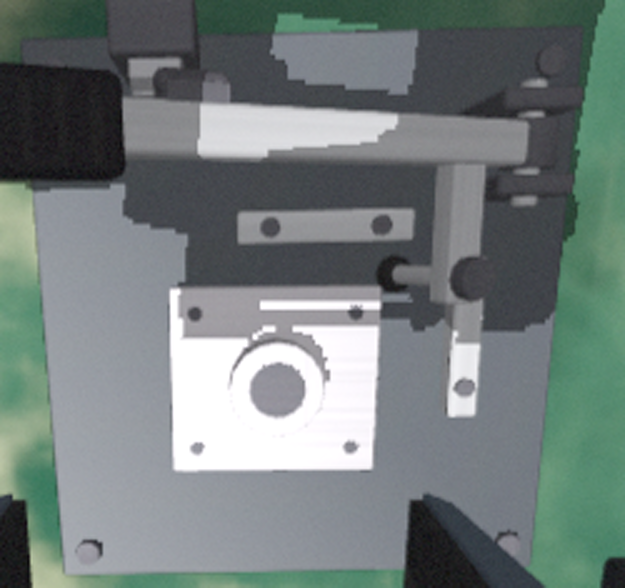

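The crop shows the silver flange with corners at (171,287), (380,288), (373,468) and (174,470). The side fence's inner edge runs (239,244)-(413,240), and the rear fence's inner edge runs (447,415) to about (452,350). The flange is confirmed.

```bash
cat >> h.py <<'E'
def ray(f,px,zp):
    z=np.load(f+'.npz'); n=str(z['n']); c=get_calibration(n); F=210/np.tan(np.radians(c['fovy'])/2); out=[]
    if 'R' in c: Rw=np.array(c['R']).T; o=-Rw@np.array(c['t'])
    else:
        m=np.array(c['mount']); Q=Ro.from_rotvec(z['r']).as_matrix(); Rw=Q@m[:3,:3]; o=Q@m[:3,3]+z['p']
    for u,v in px:
        r=Rw@np.array([(u-c['cx'])/F,(v-c['cy'])/F,1]); out.append(o+r*(zp-o[2])/r[2])
    return np.array(out)
E
python3 - <<'E'
from h import *
g=lambda L:[(190+(x+.5)/2.5-.5,35+(y+.5)/2.5-.5) for x,y in L]
P=lambda n,L,z:print(n,(ray('w1',g(L),z)*1000).round(1).tolist())
P('flange',[(171,287),(380,288),(373,468),(174,470)],.022)
P('hub',[(277,388)],.042)
P('side',[(239,244),(413,240),(238,212),(413,208)],.028)
P('rear',[(447,415),(475,416),(452,345)],.028)
P('base',[(65,574),(530,568),(22,42),(580,28),(35,190),(552,320)],.012)
P('spindle/pad',[(470,277)],.12)
z=np.load('w1.npz');d=z['d']
print(pts('w1',[(170+8*i,83) for i in range(0,31)]).round(3).tolist())
E
```

```text
flange [[552.4, 53.7, 22.0], [650.1, 53.3, 22.0], [651.7, -34.8, 22.0], [552.3, -35.9, 22.0]]
hub [[601.4, 9.7, 42.0]]
side [[583.9, 73.2, 28.0], [662.6, 75.0, 28.0], [583.3, 87.1, 28.0], [661.6, 88.8, 28.0]]
rear [[684.6, -6.3, 28.0], [698.1, -6.8, 28.0], [684.2, 27.4, 28.0]]
base [[492.5, -97.3, 12.0], [740.6, -93.7, 12.0], [487.5, 159.5, 12.0], [733.8, 164.9, 12.0], [489.2, 97.3, 12.0], [736.7, 37.4, 12.0]]
spindle/pad [[660.1, 63.4, 120.0]]
[[0.503, 0.107, 0.164], [0.508, 0.107, 0.163], [0.513, 0.107, 0.163], [0.518, 0.107, 0.159], [0.523, 0.108, 0.158], [0.528, 0.108, 0.154], [0.533, 0.108, 0.151], [0.538, 0.109, 0.15], [0.543, 0.109, 0.147], [0.549, 0.11, 0.142], [0.554, 0.11, 0.139], [0.56, 0.11, 0.137], [0.566, 0.111, 0.133], [0.572, 0.111, 0.13], [0.578, 0.112, 0.128], [0.585, 0.112, 0.125], [0.591, 0.112, 0.121], [0.598, 0.113, 0.118], [0.605, 0.113, 0.115], [0.612, 0.114, 0.111], [0.619, 0.114, 0.108], [0.627, 0.115, 0.104], [0.634, 0.115, 0.1], [0.642, 0.116, 0.097], [0.65, 0.116, 0.092], [0.658, 0.117, 0.089], [0.667, 0.117, 0.084], [0.676, 0.118, 0.079], [0.685, 0.119, 0.074], [0.693, 0.119, 0.072], [0.701, 0.119, 0.072]]
```

```bash
python3 -m inch '[[0,-4.9,0.9,-2,1.2],[0,0,0,-6,0],[0,0,0,-6,0],[0,0,0,-4.5,0],[0,0,0,-1.2,0],[0,0,0,0,0]]' 20
python3 - <<'E'
from h import *
snap('wrist','w2')
print(pts('w1',[(190+x/2.5,35+y/2.5) for x,y in []]) if 0 else [ (p*1000).round() .tolist() for p in pts('w1',[(376,146),(372,120),(352,146),(378,170)])])
E
```

```text
clock: 0.9
ee_pos: [0.5332, 0.0092, 0.0218]
ee_rot: [2.19, 2.236, 0.019]
wrist_force: [7.9, 1.3, 13.7]
grip_width: 0.374
grip_force: 6.6
[[668.0, 61.0, 90.0], [665.0, 85.0, 82.0], [654.0, 59.0, 54.0], [693.0, 31.0, 28.0]]
```

The fingers had not finished closing before the descent, so one may be touching the plate. I'll lift, finish closing and look.

```bash
python3 -m inch '[[3.5,0,0,3,0],[0,-1,0,1,0],[0,0,0,0,0],[0,0,0,0,0],[0,0,0,0,0],[0,0,0,0,0]]' 20
python3 - <<'E'
from h import *
im,d=snap('wrist','w3')
cv2.imwrite('pics/w3b.png',cv2.resize(im,None,fx=1.4,fy=1.4))
E
```

```text
clock: 1.7
ee_pos: [0.5158, 0.009, 0.0564]
ee_rot: [-2.198, -2.244, 0.001]
wrist_force: [0.3, 0.5, -0.1]
grip_width: 0.005
grip_force: 0.0
```

View pics/w3b.png

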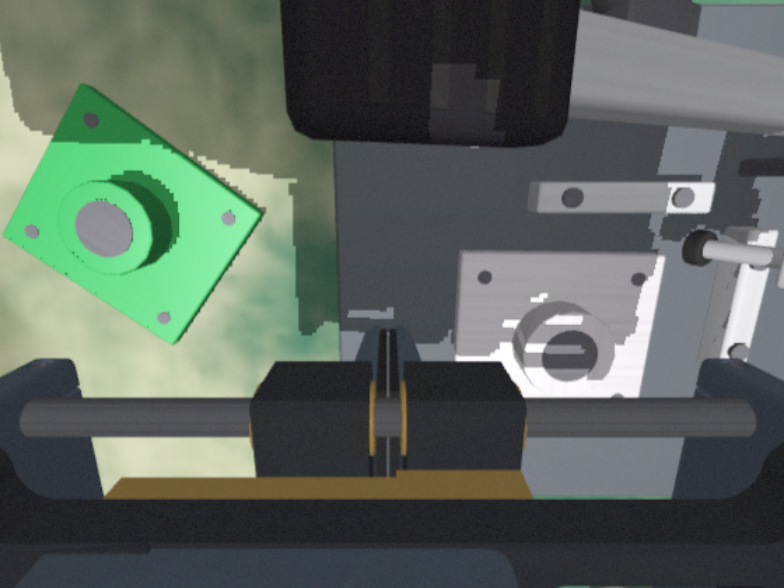

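The flange lies flat with its left edge at (457,250)-(456,357) in the enlarged picture. The fingers are shut and clear of it, and the pad hangs at (697,248). I'll compute the edge now.

Run:
```python
from h import *
g=lambda L:[(x/1.4,y/1.4) for x,y in L]
P=lambda n,L,z:print(n,(ray('w3',g(L),z)*1000).round(1).tolist())
P('flange',[(459,251),(458,356),(662,255)],.022)
P('side',[(530,212),(713,212)],.028)
P('rear',[(733,353),(741,300)],.028)
P('baseleft',[(336,200),(340,350)],.012)
```

```text
flange [[549.6, 53.7, 22.0], [552.7, -1.3, 22.0], [648.6, 53.8, 22.0]]
side [[580.0, 73.4, 28.0], [664.2, 75.1, 28.0]]
rear [[690.2, 5.8, 28.0], [687.4, 33.5, 28.0]]
baseleft [[488.9, 76.2, 12.0], [490.1, -3.4, 12.0]]
```

```bash
python3 -m inch '[[0,0.8,0,-3.2,0],[0,0,0,-0.8,0],[0,0,0,0,0]]'
```

```text
clock: 2.12
ee_pos: [0.5234, 0.009, 0.0165]
ee_rot: [-2.197, -2.244, 0.002]
wrist_force: [-0.1, 0.2, -0.3]
grip_width: -0.001
grip_force: 0.0
```

```bash
python3 -m inch '[[0,1,0,0,0],[0,1,0,0,0],[0,1,0,0,0],[0,0.8,0,0,0],[0,0,0,0,0]]'
```

```text
clock: 2.75
ee_pos: [0.5628, 0.009, 0.0177]
ee_rot: [2.198, 2.244, 0.001]
wrist_force: [-2.0, 0.1, 5.2]
grip_width: 0.005
grip_force: 2.2
```

```bash
python3 -m inch '[[0,0.4,0,0,0],[0,0.4,0,0,0],[0,0,0,0,0]]'
```

```text
clock: 3.12
ee_pos: [0.5693, 0.009, 0.0177]
ee_rot: [-2.197, -2.244, 0.002]
wrist_force: [-4.4, 0.5, 6.8]
grip_width: 0.009
grip_force: 3.9
```

```bash
python3 -m inch '[[0,0.2,0,0,0],[0,0.2,0,0,0],[0,0,0,0,0]]'
```

```text
clock: 3.5
ee_pos: [0.5729, 0.009, 0.0177]
ee_rot: [-2.197, -2.243, 0.003]
wrist_force: [-5.7, -0.0, 8.4]
grip_width: 0.004
grip_force: 4.4
```

```bash
python3 -m inch '[[0,0.3,0,0,0],[0,0,0,0,0]]'
python3 - <<'E'
from h import *
im,d=snap('wrist','w4')
cv2.imwrite('pics/w4b.png',cv2.resize(im[100:300,230:560],None,fx=2.4,fy=2.4,interpolation=cv2.INTER_CUBIC))
E
```

```text
clock: 3.75
ee_pos: [0.5758, 0.009, 0.0177]
ee_rot: [-2.197, -2.243, 0.003]
wrist_force: [-5.9, 0.5, 8.7]
grip_width: 0.006
grip_force: 4.5
```

View pics/w4b.png

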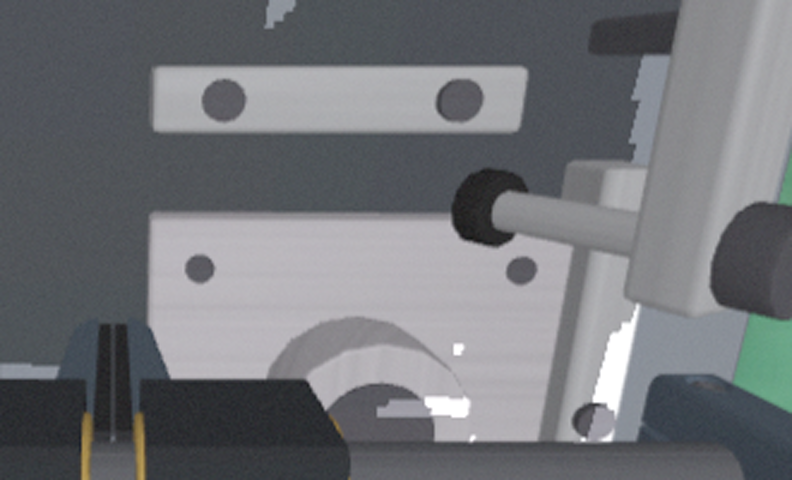

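The flange's left edge is at (149,213)-(149,320), and its right edge is nearly at the rear fence face (565,250)-(545,440). I'll keep pushing until the force rises.

```bash
python3 -m inch '[[0,0.2,0,0,0],[0,0.2,0,0,0],[0,0,0,0,0]]'
python3 - <<'E'
from h import *
g=lambda L:[(230+x/2.4,100+y/2.4) for x,y in L]
P=lambda n,L,z:print(n,(ray('w4',g(L),z)*1000).round(1).tolist())
P('flange',[(149,214),(149,320)],.022)
P('side',[(154,131),(520,131)],.028)
P('rear',[(597,240),(560,430)],.028)
E
```

```text
clock: 4.18
ee_pos: [0.576, 0.009, 0.0176]
ee_rot: [-2.193, -2.239, 0.012]
wrist_force: [-14.0, -0.6, 14.3]
grip_width: 0.003
grip_force: 9.5
flange [[583.3, 53.9, 22.0], [584.2, 27.9, 22.0]]
side [[583.5, 73.4, 28.0], [662.8, 75.0, 28.0]]
rear [[684.3, 51.3, 28.0], [684.8, 3.9, 28.0]]
```

```bash
python3 -m inch '[[0,0.3,0,0,0],[0,0,0,0,0],[0,-2,0,0,0],[0,0,-1,5,0],[0,0,-6,0,0],[6,5,0,0,0],[6,4,0,0,0],[6,0,0,0,0],[6,0,0,0,0],[6,0,0,0,0]]'
```

```text
clock: 5.42
ee_pos: [0.6531, -0.0609, 0.0669]
ee_rot: [-2.198, -2.244, 0.001]
wrist_force: [-0.3, 0.4, 0.2]
grip_width: 0.519
grip_force: 0.0
```

```bash
python3 -m inch '[[6,-1.9,-0.3,0,0],[6,0,0,-3.5,0],[6,0,0,-1.6,0],[6,0,0,0,0]]'
```

```text
clock: 5.92
ee_pos: [0.6339, -0.0638, 0.0149]
ee_rot: [-2.196, -2.243, 0.003]
wrist_force: [0.2, 0.0, -0.2]
grip_width: 0.658
grip_force: 0.0
```

```bash
python3 -m inch '[[6,0,1,0,0],[6,0,1,0,0],[6,0,0.4,0,0],[6,0,0,0,0]]'
```

```text
clock: 6.42
ee_pos: [0.6353, -0.0393, 0.0165]
ee_rot: [2.197, 2.245, 0.002]
wrist_force: [0.5, 0.7, 0.0]
grip_width: 0.657
grip_force: 0.0
```

```bash
python3 -m inch '[[6,0,0.4,0,0],[6,0,0.4,0,0],[6,0,0.4,0,0],[6,0,0,0,0]]'
```

```text
clock: 6.92
ee_pos: [0.6353, -0.0334, 0.0164]
ee_rot: [2.19, 2.243, -0.009]
wrist_force: [-0.7, -18.0, 2.2]
grip_width: 0.659
grip_force: 9.1
```

```bash
python3 -m inch '[[6,0,0.3,0,0],[6,0,0.2,0,0],[6,0,0,0,0]]'
```

```text
clock: 7.3
ee_pos: [0.6354, -0.0331, 0.0165]
ee_rot: [2.185, 2.241, -0.017]
wrist_force: [-0.8, -31.3, 2.3]
grip_width: 0.656
grip_force: 15.8
```

Both fences now show contact stalls. I'll back off, rise and verify.

```bash
python3 -m inch '[[6,0,-1.5,0,0],[6,0,-1,4,0],[6,0,0,6,0],[0,-1,0,6,0],[0,0,0,0,0],[0,0,0,0,0]]'
python3 - <<'E'
from h import *
im,d=snap('wrist','w5')
cv2.imwrite('pics/w5b.png',cv2.resize(im[60:290,200:480],None,fx=2.5,fy=2.5,interpolation=cv2.INTER_CUBIC))
E
```

```text
clock: 8.05
ee_pos: [0.6243, -0.0473, 0.1752]
ee_rot: [-2.197, -2.244, 0.0]
wrist_force: [-0.5, 0.7, -0.9]
grip_width: 0.362
grip_force: 0.0
```

View pics/w5b.png

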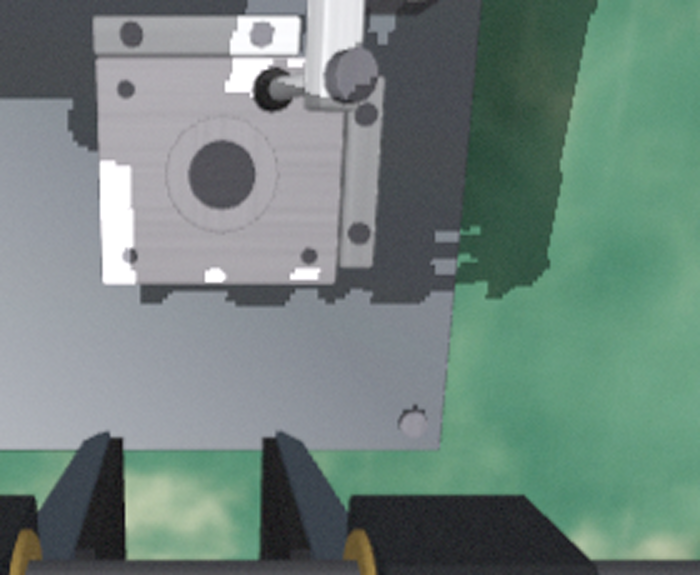

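Run:
```python
from h import *
g=lambda L:[(200+(x+.5)/2.5-.5,60+(y+.5)/2.5-.5) for x,y in L]
P=lambda n,L,z:print(n,(ray('w5',g(L),z)*1000).round(1).tolist())
P('flange TL,BL,BR,R',[(97,58),(103,283),(336,283),(341,130)],.022)
P('hubcentre top',[(222,175)],.042)
P('side',[(96,54),(299,54),(95,17),(299,17)],.028)
P('rear',[(347,130),(341,266),(373,266)],.028)
im=cv2.imread('pics/w5.png',0)
for v in(115,125,140,150,160,164): print(v,im[v,328:342])
for u in (245,260,275,285): print(u,im[76:90,u])
```

```text
flange TL,BL,BR,R [[583.7, 72.8, 22.0], [585.1, -16.3, 22.0], [684.7, -14.2, 22.0], [682.3, 47.8, 22.0]]
hubcentre top [[633.9, 29.2, 42.0]]
side [[584.1, 73.4, 28.0], [662.8, 75.0, 28.0], [583.8, 86.5, 28.0], [662.0, 88.2, 28.0]]
rear [[683.5, 47.5, 28.0], [685.1, -6.3, 28.0], [698.5, -6.0, 28.0]]
115 [166 169 167 166 167 168 167 166 161 118 109 142 160 167]
125 [161 162 161 160 162 163 163 162 133 104 138 157 164 163]
140 [166 166 167 165 167 165 167 145 109 130 152 159 165 159]
150 [163 162 163 162 162 162 157 113 104 141 159 154 114  84]
160 [162 162 164 161 162 161 141 109 135 151 159 163 157 154]
164 [168 168 168 167 167 165 136 104 139 154 159 161 158 155]
245 [161 159 162 163 155 129 113 150 172 172 171 172 176 176]
260 [162 161 162 161 154 130 115 150 172 172 170 173 174 174]
275 [162 162 161 162 157 131 115 151 173 173 172 173 174 174]
285 [163 163 162 162 155 129 114 151 172 172 170 171 174 173]
```

Home against both fences: the hub centre is at (633.9, 29.2) against a seat of about (634.2, 29.3), the edges are square, and the lever is up. Next is the lever.

```bash
python3 -m inch '[[0,-2,0,3.5,0],[0,-4.1,5,0,0],[0,-4.2,5,0,0],[0,0,5.5,0,0],[0,0,0,0,0],[0,0,0,0,0],[0,0,0,0,0]]'
```

```text
clock: 8.98
ee_pos: [0.5252, 0.1022, 0.2101]
ee_rot: [-2.199, -2.242, 0.002]
wrist_force: [-1.1, 0.2, 0.0]
grip_width: 0.002
grip_force: 0.0
```

```bash
python3 -m inch '[[0,-0.4,0.6,-3,0],[0,0,0,-1.5,0],[0,0,0,-0.8,0],[0,0,0,0,0]]'
```

```text
clock: 9.48
ee_pos: [0.5218, 0.1085, 0.1582]
ee_rot: [2.198, 2.243, 0.0]
wrist_force: [-0.1, -1.2, 0.9]
grip_width: 0.001
grip_force: 1.0
```

```bash
python3 -m inch '[[0,-0.6,0,-1.4,0],[0,-0.6,0,-1.4,0],[0,-0.4,0,-1.4,0],[0,-0.4,0,-1.4,0],[0,0,0,0,0]]'
```

```text
clock: 10.1
ee_pos: [0.5005, 0.1092, 0.1011]
ee_rot: [-2.197, -2.244, 0.002]
wrist_force: [0.3, -0.8, 3.7]
grip_width: 0.005
grip_force: 2.0
```

```bash
python3 -m inch '[[0,-0.2,0,-1,0],[0,-0.1,0,-1,0],[0,0,0,-0.8,0],[0,0,0,-0.4,0],[0,0,0,-0.3,0],[0,0,0,0,0]]'
```

```text
clock: 10.85
ee_pos: [0.4972, 0.1093, 0.0673]
ee_rot: [-2.197, -2.243, 0.002]
wrist_force: [-0.6, -0.2, 6.6]
grip_width: 0.005
grip_force: 3.5
```

```bash
python3 -m inch '[[0,0,0,-0.3,0],[0,0,0,-0.2,0],[0,0,0,-0.2,0],[0,0,0,0,0]]'
```

```text
clock: 11.35
ee_pos: [0.4971, 0.1093, 0.0623]
ee_rot: [-2.197, -2.243, 0.002]
wrist_force: [-6.5, -0.8, 20.6]
grip_width: 0.002
grip_force: 10.4
```

Hard stop reached (force rising). I'll release slowly and look.

```bash
python3 -m inch '[[0,0,0,-0.1,0],[0,0,0,0,0],[0,0,0,0.5,0],[0,0,0,0.7,0],[0,0,0,4,0],[0,0,-5,6,0],[0,4,-5,6,0],[0,4,-5,0,0],[0,0,0,0,0],[0,0,0,0,0]]'
python3 - <<'E'
from h import *
im,d=snap('wrist','w6')
cv2.imwrite('pics/w6b.png',cv2.resize(im,None,fx=1.4,fy=1.4,interpolation=cv2.INTER_CUBIC))
E
```

```text
clock: 12.6
ee_pos: [0.5642, -0.0148, 0.2006]
ee_rot: [-2.196, -2.241, 0.003]
wrist_force: [-0.4, -0.1, 0.4]
grip_width: 0.002
grip_force: 0.0
```

View pics/w6b.png

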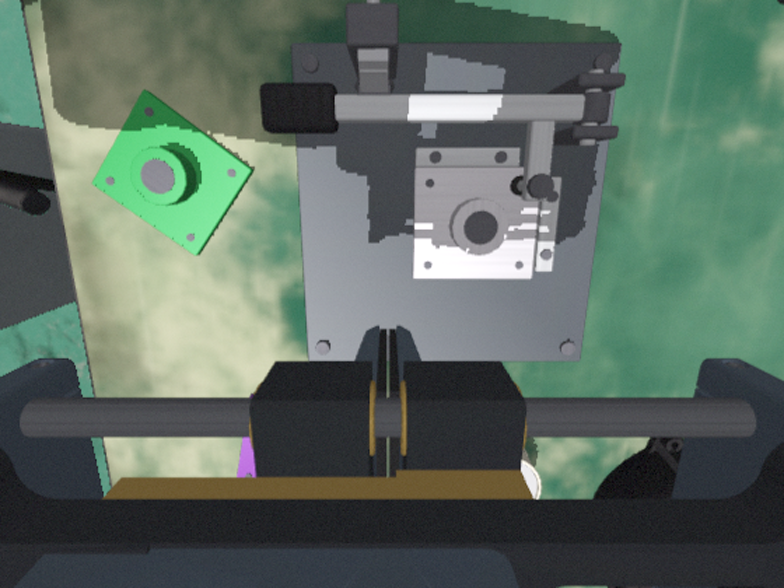

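The lever is down by itself, with the black end at (298,107), the bolt out over the tooth at (373,65), and the pad on the flange corner at (520,186). I'll check the numbers.

Run:
```python
from h import *
g=lambda L:[(x/1.4,y/1.4) for x,y in L]
print((pts('w6',[(213,77),(195,77),(300,76),(340,76),(385,76)])*1000).round(1).tolist())
P=lambda n,L,z:print(n,(ray('w6',g(L),z)*1000).round(1).tolist())
P('flange TL BL BR',[(415,167),(414,278),(532,278)],.022);P('hub',[(481,227)],.042)
P('side',[(416,165),(520,164)],.028);P('rear',[(537,270)],.028)
```

```text
[[503.0, 106.7, 71.7], [486.9, 106.3, 72.7], [582.4, 109.4, 69.6], [619.1, 110.2, 69.0], [660.3, 111.0, 69.4]]
flange TL BL BR [[583.3, 73.0, 22.0], [585.8, -16.3, 22.0], [685.0, -14.2, 22.0]]
hub [[634.5, 29.4, 42.0]]
side [[583.7, 74.3, 28.0], [663.7, 76.6, 28.0]]
rear [[686.3, -6.1, 28.0]]
```

The lever is level (about 71 mm at its end), so it is latched, and the flange is home.

```bash
python3 -c "
from cell import *
print(hand_in())"
```

```text
the job is handed in; nothing more can be done
None
```

I pushed the flange home against both fences with the lever up, then pressed the lever down until it latched, let go, and handed the job in at about 12.7 s; the last camera check put the flange within about 1 mm of the seat with the lever staying level by itself, but the pad's force was not measured and no verdict came back.

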